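Push the scraps tray home under the chopping board and swing its keeper shut

ROBOT

A 6-joint arm with a two-finger parallel gripper is mounted at the origin on a cart in front of the work surface, level with it; the furniture and walls round the work are solid. World frame = base frame: x ahead of the robot, y to its left, z up, the work surface at z = 0. Lengths are in m, angles in rad, forces in N, time in s.
With the tool pointing down it reaches from about 0.275 to 0.85 m from the base axis. Payload 5.2 kg.
Tool frame: the origin (TCP) lies on the centre line of the jaws, within the pads' length; the fingertips stand ctrl.tcp_to_tips ahead of it and the grasp point (between the pads) lies 8 mm behind it (ctrl.tcp_to_tips is the distance from the TCP to the fingertips, in m); z points along the fingers, y is the line along which they close (so a half turn about z gives the same grasp; the last joint's range is limited). The gripper opens to 85 mm and grips with 20 to 120 N. Pads are 22 mm wide; open, the fingers measure 114 mm over their backs; the gripper's body (76 mm by 85 mm) begins 54 mm behind the grasp point. The pads swing forward as they close: fully open they stand 13 mm farther back than shut.
Start: joints at [-1.523, 0.259, 1.535, -0, 1.348, -0.203], TCP at [0.137, -0.533, 0.242] pointing down, gripper open.
Joint ranges: [-3.14, 3.14], [-0.91, 2.08], [0.19, 2.58], [-1.22, 4.36], [0.22, 2.71], [-3.12, 3.12]. Speed limits (rad/s): [2.57, 2.57, 3.14, 3.14, 3.14, 3.14].

INTERFACE

Orientations are given as a unit quaternion [x, y, z, w].
In Python, from workcell import ctrl gives the robot as it stands.
- The arm moves only by the shell command python3 -m handwheel 'ROWS' [FORCE]. ROWS is JSON, a list of rows, each an object with "fingers": the finger opening in cm, from 0 to 8.54; "translation": the shift along the tool's x, y, z in cm, a list of three; "angular": the turn, a rotation vector about the tool's x, y, z in rad, a list of three. A call has 1 to 10 rows; each row is the pose to reach, as a shift and turn from the pose commanded when the call began, along the tool's axes at that moment; what a row does not reach only later rows make up. A row lasts 1/10 s, in which the tool goes at most 50 mm and 8.59 degrees, less where a joint would pass 70% of its speed; a pose out of reach is approached as far as the arm can. A call with a gripper value outside its range is refused whole. The fingers move at their own pace and stop on an object; FORCE is the grip in N (left out, the last holds). Time passes only in rows, so rows that repeat a pose let the fingers close. It gives the time, the measured TCP pose, the force, the opening and the grip force at its end, in the units of the state.
- ctrl.read_state(): the state, without advancing time (a new reading comes with each control period).
- ctrl.get_image(name): name is "scene" or "top" or "wrist"; returns a dict with "img" (400x640x3 uint8, red, green, blue), "depth" (400x640 float32, m along the optical axis (not along the pixel's ray), 0 where there is no reading), "fx", "fy", "cx", "cy" (pixels), "origin" and "orientation" of the camera in the world. Camera axes: x right, y down, z forward; pixel columns grow to the right and rows downward; lengths in m; the calibration is good to about 2 mm. A picture is of the moment at which its call begins.
- ctrl.job_done(): hands the job in; it is judged then, once.
The state is a dict: "time": time; "joints": joint angles; "dq": joint speeds; "joint_torque": joint torques, N m; "ee_pos": TCP position; "tool_rot": TCP orientation; "force": force on the tool from outside, world axes, zero at the start; "ft_torque": the same for the moment, N m; "width": finger opening in m; "grip_force": force on a finger pad.
Only numpy, scipy, OpenCV 4.12 (cv2) and the standard library are available. Lean on these libraries where they do the work, as an engineer would, in place of code of your own. Each camera call takes 0.05 s, during which the arm holds its last target. There are 200 camera calls.

TASK

Push the loose steel tray across the worktop and straight into the bay under the wooden chopping board until it is fully home against the back of the bay, then swing the brass keeper bar shut across the mouth so that the tray cannot slide out. Do it all by gentle pushing with the fingers: the tray must not be gripped, lifted or tipped. Leave the teaspoon on the board and the salt shaker, honey jar and pepper mill where they are.

Things in the scene. Friction and masses are not known exactly. Their poses are not given: they have to be found in the camera images.
- tray: Loose open tray of bright steel with a rolled rim, on the worktop (z = 0). 120 mm wide along its own x, 140 mm long along its own y, 40 mm high; the wall stands 3 mm in from the outside of the rim. Empty, 0.25 to 0.5 kg. Origin: centre of its underside. Either end may go in first, but its long way (y) must lie along the bay.
- prep_board: Small wooden chopping board raised on two side cheeks and a back wall, heavy and unmovable. Origin: centre of its underside, on the worktop; +y points out of the bay's mouth. Its top is 208 mm along x, from y = -88 to +74 mm, 46 to 64 mm high. Cheeks: 24 mm thick, ending at the mouth in round noses of 12 mm radius that guide the tray in.
- bay_mouth (a point): Middle of the mouth of the bay under the board, at worktop height, 80 mm along +y from the board's origin; axes as the board's. The bay is 132 mm wide (x = -66 to +66 mm), 46 mm high and 140 mm deep: its back wall is at y = -140 mm from here, so a tray fully home has its origin at x = 0, y = -70 mm from here and stands flush with the mouth.
- keeper (a joint): Angle of the brass keeper bar about its upright pivot, rad. 0: shut, lying across the mouth (it points along the prep board's -x) with 4 mm between it and a tray that is home; about 1.57: open, pointing straight out of the mouth along +y; 2.3: fully open. It stays where it is left; moving it takes under 1 N at its end. It cannot shut while the tray stands out of the mouth.
- keeper_pivot (a point): Pivot of the keeper bar, in front of the cheek far from the robot: 88 mm along +x and 88 mm along +y from the prep board's origin, 26 mm above the worktop.
- keeper_tip (a point): Axis of the upright brass finger peg (14 mm thick, from 16 to 46 mm above the worktop) at the end of the keeper bar, 85 mm from the pivot. The bar between is 8 mm thick and lies 19 to 33 mm above the worktop.
- salt_shaker: White salt shaker, 44 mm across, 90 mm high, behind the work; leave alone. Origin: centre of its underside.
- honey_jar: Honey jar, 60 mm across, 99 mm high, behind the work; leave alone. Origin: centre of its underside.
- pepper_mill: Wooden pepper mill, 58 mm across, 170 mm high, behind the work; leave alone. Origin: centre of its underside.
- teaspoon: Steel teaspoon, 132 mm long along its own x, 9 mm high, lying on the rear of the chopping board's top, 64 mm above the worktop; leave alone. Origin: centre of its underside.

How it is judged:
By the outcome, as a careful person would: the job done as asked, in the order asked, and still so for the second after the job is handed in, with the robot touching nothing.
It also fails if it takes over 72 s, if anything falls off the work surface, if the arm or the gripper's body presses on something with over 40 N, if the wrist force passes 120 N, or if a joint passes its speed limit or range.

## Working session

There is one attempt and no reset: what is moved stays moved. The work goes in short steps, Python scripts to look and compute and a shell command to move; the robot and the scene stay as the last step left them, time stands still between calls to the robot, and variables do not carry over. Pictures are saved under pics/ and viewed, at most 10 in all, crops included, and the job is handed in when it is done.

```bash
mkdir -p pics; cat > h.py <<'E'
import numpy as np, cv2
from scipy.spatial.transform import Rotation as R
from workcell import ctrl
def grab(n,f):
    d=ctrl.get_image(n); cv2.imwrite('pics/'+f,d['img'][:,:,::-1]); np.savez('pics/'+n+'.npz',**d); return d
def pts(d):
    v,u=np.mgrid[0:400,0:640]; z=d['depth']
    p=np.stack([(u-d['cx'])/d['fx']*z,(v-d['cy'])/d['fy']*z,z],-1)
    return p@R.from_quat(d['orientation']).as_matrix().T+d['origin']
def ray(d,u,v,h):
    r=R.from_quat(d['orientation']).apply([(u-d['cx'])/d['fx'],(v-d['cy'])/d['fy'],1]); o=np.array(d['origin'])
    return o+r*(h-o[2])/r[2]
E
python3 - <<'E'
from h import *
for n in('top','scene'):
    d=grab(n,n+'1.png'); print(n,d['fx'],d['cx'],d['cy'],d['origin'],d['orientation'])
s=ctrl.read_state(); print(s,ctrl.tcp_to_tips)
E
```

```text
top 488.79648715739665 322.08213971278803 192.72498146266435 [0.4511722  0.00496997 1.193622  ] [ 0.71187561 -0.69775446  0.05615376 -0.05673264]
scene 375.16489836373154 322.8629703581484 199.1497004577019 [0.18475293 0.67484024 0.40504517] [-0.23253226  0.79794896 -0.52954066  0.1696847 ]
{'time': 0.1, 'joints': array([-1.52284950e+00,  2.59292187e-01,  1.53601564e+00,  3.04319218e-05,
        1.34798726e+00, -2.02826315e-01]), 'dq': array([ 0.00130628, -0.0016578 , -0.00407472, -0.00045316, -0.000423  ,
       -0.00180134]), 'joint_torque': array([ 9.72484231e-04, -4.46977186e+01, -2.91244733e+01, -3.51960152e-04,
        6.31654111e-03,  7.35373618e-06]), 'ee_pos': array([ 0.13647999, -0.53231332,  0.24152908]), 'tool_rot': array([ 9.92149460e-01,  1.25054887e-01,  8.06443304e-05, -8.47513888e-04]), 'force': array([ 0.16105602, -0.06693575,  0.02129394]), 'ft_torque': array([-0.00306975,  0.00056545, -0.00721583]), 'grip_force': 0.0, 'width': 0.08501597455954282} 0.011
```

View pics/top1.png

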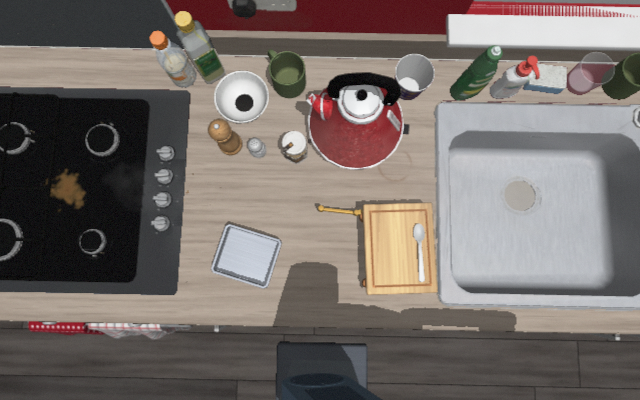

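View pics/scene1.png

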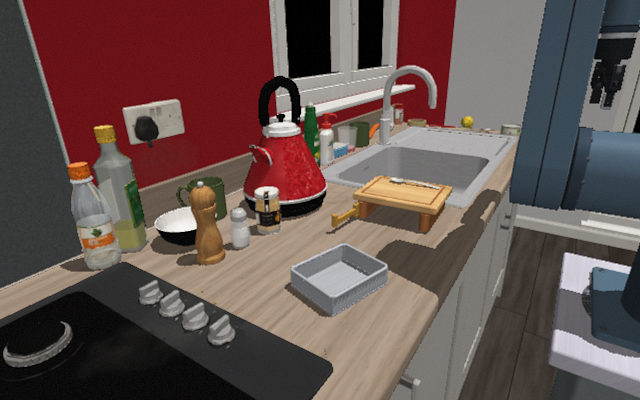

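The top view shows the tray at about (246,254), turned roughly 15°. The board is at (400,248) with its mouth to the left (+y). The keeper points left, from (361,213) to (320,208), so it is open. The spoon is at (420,253), and the mill, salt and honey are at (225,137), (257,148) and (294,146).

```bash
cat > meas.py <<'E'
from h import *
def big(m,roi):
    k=np.zeros_like(m);x0,y0,x1,y1=roi;k[y0:y1,x0:x1]=m[y0:y1,x0:x1]
    c,_=cv2.findContours(k,cv2.RETR_EXTERNAL,cv2.CHAIN_APPROX_NONE)
    return max(c,key=cv2.contourArea)
def rect(d,c,h):
    P=np.array([ray(d,u,v,h)[:2] for u,v in c[:,0]],np.float32)*1000
    return cv2.minAreaRect(P)
def main(tray_roi=(195,205,300,300)):
    d=dict(np.load('pics/top.npz')); p=pts(d); z=p[...,2]
    hsv=cv2.cvtColor(d['img'],cv2.COLOR_RGB2HSV)
    m=((z>.052)&(z<.085)).astype(np.uint8); c=big(m,(340,190,437,310)); print('board',rect(d,c,.064))
    m=((z>.010)&(z<.06)).astype(np.uint8); c=big(m,tray_roi)
    print('tray depth',rect(d,c,.040))
    m=((hsv[...,1]<45)&(hsv[...,2]>90)).astype(np.uint8); c=big(m,tray_roi)
    print('tray colour',rect(d,c,.040))
    m=((hsv[...,0]>10)&(hsv[...,0]<26)&(hsv[...,1]>150)&(z>.01)).astype(np.uint8); c=big(m,(305,195,363,222))
    P=np.array([ray(d,u,v,.035)[:2] for u,v in c[:,0]])*1000
    print('keeper',cv2.minAreaRect(P.astype(np.float32)),P[P[:,1].argmax()],P[P[:,1].argmin()])
if __name__=='__main__': main()
E
python3 meas.py
python3 - <<'E'
from h import *
d=dict(np.load('pics/top.npz'))
for n,u,v,h in [('mill',225,137,.1),('salt',257,148,.07),('honey',294,146,.09)]: print(n,ray(d,u,v,h))
a=cv2.resize(d['img'][190:310,190:450],None,fx=3,fy=3,interpolation=2);cv2.imwrite('pics/crop1.png',a[:,:,::-1])
E
```

```text
board ((509.83978271484375, -172.99929809570312), (207.3083038330078, 162.27011108398438), 2.8070266246795654)
tray depth ((485.13311767578125, 182.38784790039062), (139.54061889648438, 119.78302764892578), 74.12812042236328)
tray colour ((494.4508972167969, 182.88455200195312), (219.0149383544922, 249.18222045898438), 1.1503968238830566)
mill [0.75319709 0.23429269 0.1       ]
salt [0.7362093  0.16361083 0.07      ]
honey [0.73764172 0.07507169 0.09      ]Traceback (most recent call last):
  File "meas.py", line 20, in <module>
    if __name__=='__main__': main()
                             ~~~~^^
  File "meas.py", line 17, in main
    m=((hsv[...,0]>10)&(hsv[...,0]<26)&(hsv[...,1]>150)&(z>.01)).astype(np.uint8); c=big(m,(305,195,363,222))
                                                                                     ~~~^^^^^^^^^^^^^^^^^^^^^
  File "meas.py", line 5, in big
    return max(c,key=cv2.contourArea)
ValueError: max() iterable argument is empty
```

View pics/crop1.png

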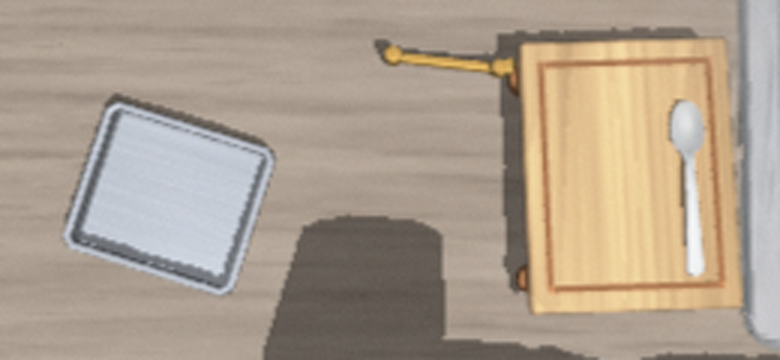

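The crop shows the tray rectangle clearly. The keeper peg is at crop (392,55) and its pivot at (505,67), so the keeper is open. The board fit (207×162 mm) and tray fit (140×120 mm) both match the given sizes.

```bash
cat > go.py <<'E'
from h import *
import sys
O=np.array([.5095,-.1660]); A=np.deg2rad(2.8); X=np.array([np.cos(A),np.sin(A)]); Y=np.array([-X[1],X[0]])
M=O+.08*Y   # mouth
def b2w(x,y): return M+x*X+y*Y           # mouth frame -> world
def w2b(p): d=np.asarray(p)[:2]-M; return np.array([d@X,d@Y])
TR=R.from_matrix(np.array([[Y[0],X[0],0],[Y[1],X[1],0],[0,0,-1]]))  # tool y = bay x, tool x = bay y, z down
if __name__=='__main__':
    x,y,z=map(float,sys.argv[1:4])   # mouth frame metres, z = TCP height
    s=ctrl.read_state(); r=R.from_quat(s['tool_rot']); t=np.r_[b2w(x,y),z]
    print('t',s['time'],'at',w2b(s['ee_pos']),s['ee_pos'][2],'F',s['force'],'w',s['width'])
    print('shift cm',(r.inv().apply(t-s['ee_pos'])*100).round(2),'rot',(r.inv()*TR).as_rotvec().round(3))
E
python3 - <<'E'
from go import *
d=dict(np.load('pics/top.npz'))
t=ray(d,320.7,208.3,.046); print(t,'tip',w2b(t)); v=w2b(t)-[.088,.008]; print(np.hypot(*v),'keeper',np.arctan2(v[1],-v[0]))
print('tray',w2b([.4851,.1824]))
E
python3 go.py -0.02 0.19 0.24; python3 go.py 0 0.39 0.2
```

```text
[0.59875439 0.01029559 0.046     ] tip [0.09775983 0.09172506]
0.08429198855503726 keeper 1.6868425426586553
tray [-0.00735161  0.26917599]
t 0.1 at [-0.39046899 -0.42765405] 0.24152907659024359 F [ 0.16105602 -0.06693575  0.02129394] w 0.08501597455954282
shift cm [ 48.68 -53.08   0.26] rot [-1.000e-03 -1.000e-03 -1.369e+00]
t 0.1 at [-0.39046899 -0.42765405] 0.24152907659024359 F [ 0.16105602 -0.06693575  0.02129394] w 0.08501597455954282
shift cm [ 54.65 -72.27   4.29] rot [-1.000e-03 -1.000e-03 -1.369e+00]
```

```bash
python3 -m handwheel '[{"fingers":7,"translation":[4,-2,0],"angular":[0,0,-0.1]},{"fingers":7,"translation":[8,-5,0],"angular":[0,0,-0.2]},{"fingers":7,"translation":[12,-8,0],"angular":[0,0,-0.3]},{"fingers":7,"translation":[16,-11,0],"angular":[0,0,-0.4]},{"fingers":7,"translation":[20,-14,0],"angular":[0,0,-0.5]},{"fingers":7,"translation":[24,-17,0],"angular":[0,0,-0.6]},{"fingers":7,"translation":[28,-20,0],"angular":[0,0,-0.7]},{"fingers":7,"translation":[32,-23,0],"angular":[0,0,-0.8]},{"fingers":7,"translation":[36,-26,0],"angular":[0,0,-0.9]},{"fingers":7,"translation":[39,-29,0],"angular":[0,0,-1.0]}]'; python3 go.py 0 0.39 0.2
```

```text
time: 1.1
ee_pos: [0.4436, -0.1529, 0.2421]
tool_rot: [0.809, 0.587, 0.0, -0.0]
force: [0.2, -0.7, 0.1]
width: 0.0702
grip_force: 0.0
t 1.1 at [-0.06516039 -0.06374726] 0.24212400604384057 F [ 0.19668978 -0.67099961  0.10287351] w 0.07020802535915603
shift cm [ 44.72 -10.07   4.23] rot [ 0.    -0.    -0.364]
```

```bash
python3 -m handwheel '[{"fingers":6,"translation":[4.5,-1,0],"angular":[0,0,-0.05]},{"fingers":6,"translation":[9,-2,0],"angular":[0,0,-0.1]},{"fingers":6,"translation":[13.5,-3,0],"angular":[0,0,-0.15]},{"fingers":6,"translation":[18,-4,0],"angular":[0,0,-0.2]},{"fingers":6,"translation":[22.5,-5,0],"angular":[0,0,-0.25]},{"fingers":6,"translation":[27,-6,0],"angular":[0,0,-0.3]},{"fingers":6,"translation":[31.5,-7,0],"angular":[0,0,-0.33]},{"fingers":6,"translation":[36,-8,0],"angular":[0,0,-0.364]},{"fingers":6,"translation":[40.5,-9,0],"angular":[0,0,-0.364]},{"fingers":6,"translation":[44.7,-10.1,0],"angular":[0,0,-0.364]}]'; python3 go.py 0 0.385 0.032
python3 - <<'E'
from h import *
grab('scene','scene2.png')
E
```

```text
time: 2.1
ee_pos: [0.4868, 0.3031, 0.2419]
tool_rot: [0.691, 0.723, -0.0, -0.0]
force: [0.5, -0.6, 0.3]
width: 0.0597
grip_force: 0.0
t 2.1 at [2.23821559e-04 3.89651528e-01] 0.2418505455349145 F [ 0.49974844 -0.58585431  0.30836747] w 0.05965759274143361
shift cm [-4.600e-01 -1.000e-02  2.099e+01] rot [-0.001  0.    -0.004]
```

View pics/scene2.png

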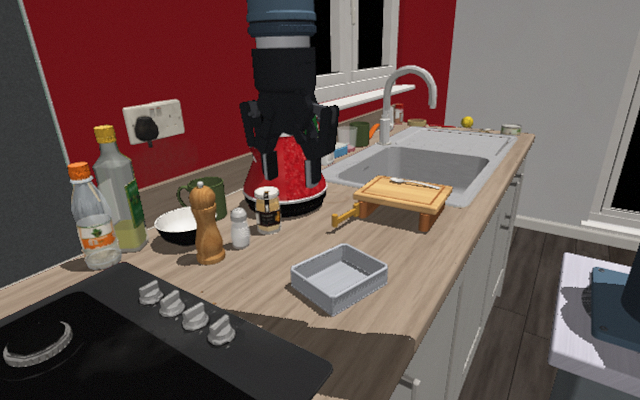

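The arm is above the hob side of the tray and clear of it. Next I lower the fingers and then push gently.

```bash
python3 -m handwheel '[{"fingers":6,"translation":[0,0,4],"angular":[0,0,0]},{"fingers":6,"translation":[0,0,8],"angular":[0,0,0]},{"fingers":6,"translation":[0,0,12],"angular":[0,0,0]},{"fingers":6,"translation":[0,0,16],"angular":[0,0,0]},{"fingers":6,"translation":[0,0,19],"angular":[0,0,0]},{"fingers":6,"translation":[0,0,20.5],"angular":[0,0,0]},{"fingers":6,"translation":[0,0,21.2],"angular":[0,0,0]},{"fingers":6,"translation":[0,0,21.2],"angular":[0,0,0]}]'; python3 -m handwheel '[{"fingers":6,"translation":[-0.5,0,0],"angular":[0,0,0]},{"fingers":6,"translation":[-1,0,0],"angular":[0,0,0]},{"fingers":6,"translation":[-1.5,0,0],"angular":[0,0,0]},{"fingers":6,"translation":[-2,0,0],"angular":[0,0,0]},{"fingers":6,"translation":[-2.5,0,0],"angular":[0,0,0]},{"fingers":6,"translation":[-3,0,0],"angular":[0,0,0]},{"fingers":6,"translation":[-3.5,0,0],"angular":[0,0,0]},{"fingers":6,"translation":[-4,0,0],"angular":[0,0,0]},{"fingers":6,"translation":[-4.5,0,0],"angular":[0,0,0]},{"fingers":6,"translation":[-5,0,0],"angular":[0,0,0]}]'; python3 go.py 0 0.2 0.03
python3 - <<'E'
from h import *
d=grab('top','top2.png'); a=cv2.resize(d['img'][120:310,170:450],None,fx=2.8,fy=2.8,interpolation=2);cv2.imwrite('pics/crop2.png',a[:,:,::-1])
E
```

```text
time: 2.95
ee_pos: [0.4864, 0.3006, 0.0293]
tool_rot: [0.691, 0.722, -0.001, -0.0]
force: [0.3, 0.4, 0.0]
width: 0.0601
grip_force: 0.0
time: 3.95
ee_pos: [0.4892, 0.2508, 0.0304]
tool_rot: [0.691, 0.722, 0.0, -0.0]
force: [-2.1, 4.4, 2.8]
width: 0.0599
grip_force: 1.8
t 3.95 at [9.21611526e-05 3.37245721e-01] 0.030355676912558385 F [-2.05051794  4.36479309  2.81268325] w 0.0599146160193241
shift cm [-13.72   0.06   0.03] rot [-0.    -0.    -0.005]
```

View pics/crop2.png

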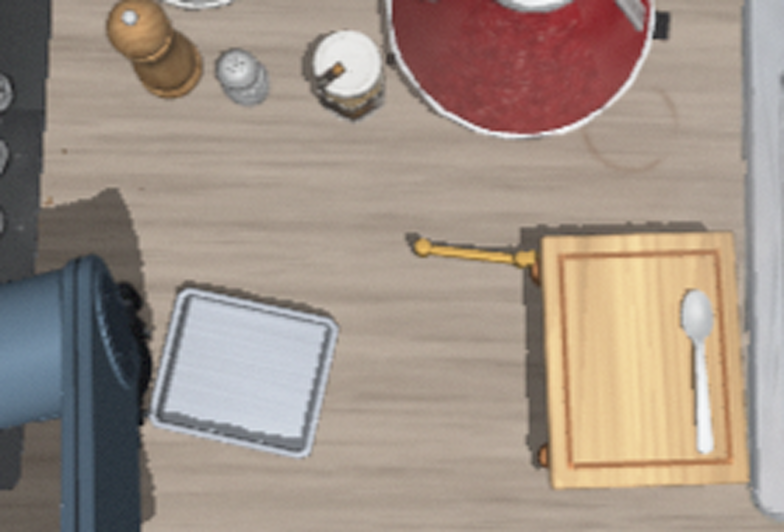

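The tray is squaring up against the fingers and the whole of it is visible. I keep pushing.

```bash
python3 -m handwheel '[{"fingers":6,"translation":[-0.5,0,0],"angular":[0,0,0]},{"fingers":6,"translation":[-1,0,0],"angular":[0,0,0]},{"fingers":6,"translation":[-1.5,0,0],"angular":[0,0,0]},{"fingers":6,"translation":[-2,0,0],"angular":[0,0,0]},{"fingers":6,"translation":[-2.5,0,0],"angular":[0,0,0]},{"fingers":6,"translation":[-3,0,0],"angular":[0,0,0]},{"fingers":6,"translation":[-3.5,0,0],"angular":[0,0,0]},{"fingers":6,"translation":[-4,0,0],"angular":[0,0,0]},{"fingers":6,"translation":[-4.5,0,0],"angular":[0,0,0]},{"fingers":6,"translation":[-5,0,0],"angular":[0,0,0]}]'; python3 go.py 0 0.2 0.03
cat > tr.py <<'E'
from go import *
import meas,sys
d=grab('top',sys.argv[1]); z=pts(d)[...,2]
# tray: between board (right) and gripper (left); heights 10..50 mm
h=cv2.cvtColor(d['img'],cv2.COLOR_RGB2HSV)
m=((z>.012)&(z<.05)&(h[...,1]<70)&(h[...,2]>60)).astype(np.uint8); m=cv2.morphologyEx(m,cv2.MORPH_CLOSE,np.ones((3,3)))
r=meas.rect(d,meas.big(m,(190,210,362,305)),.04); c=np.array(r[0])/1000; print(r,'tray in mouth frame mm',w2b(c)*1000,'yaw err deg',(r[2]-2.8+45)%90-45)
E
python3 tr.py top3.png
```

```text
time: 5.0
ee_pos: [0.4914, 0.2006, 0.0303]
tool_rot: [0.691, 0.723, -0.0, -0.0]
force: [-1.7, 1.1, 0.3]
width: 0.0596
grip_force: 1.2
t 5.0 at [-1.65522714e-04  2.87073481e-01] 0.03026216675581401 F [-1.69427052  1.05292991  0.27949584] w 0.05961440849246534
shift cm [-8.71  0.06  0.03] rot [-0.     0.    -0.005]
((509.81243896484375, 115.43356323242188), (119.3029556274414, 139.55203247070312), 1.1443817615509033) tray in mouth frame mm [ 14.06003073 201.08230764] yaw err deg -1.6556182384490938
```

```bash
python3 -m handwheel '[{"fingers":6,"translation":[1,0,0],"angular":[0,0,0]},{"fingers":6,"translation":[1.2,0.7,0],"angular":[0,0,0]},{"fingers":6,"translation":[1.2,1.5,0],"angular":[0,0,0]},{"fingers":6,"translation":[0.7,1.5,0],"angular":[0,0,0]},{"fingers":6,"translation":[0.2,1.5,0],"angular":[0,0,0]},{"fingers":6,"translation":[-0.2,1.5,0],"angular":[0,0,0]},{"fingers":6,"translation":[-0.5,1.5,0],"angular":[0,0,0]},{"fingers":6,"translation":[-1.0,1.4,0],"angular":[0,0,0]},{"fingers":6,"translation":[-1.5,1.3,0],"angular":[0,0,0]},{"fingers":6,"translation":[-2,1.2,0],"angular":[0,0,0]}]'; python3 -m handwheel '[{"fingers":6,"translation":[-0.5,-0.1,0],"angular":[0,0,0]},{"fingers":6,"translation":[-1,-0.2,0],"angular":[0,0,0]},{"fingers":6,"translation":[-1.5,-0.3,0],"angular":[0,0,0]},{"fingers":6,"translation":[-2,-0.4,0],"angular":[0,0,0]},{"fingers":6,"translation":[-2.5,-0.5,0],"angular":[0,0,0]},{"fingers":6,"translation":[-3,-0.6,0],"angular":[0,0,0]}]';  python3 go.py 0 0.2 0.03; python3 tr.py top4.png
```

```text
time: 6.05
ee_pos: [0.5042, 0.1812, 0.0303]
tool_rot: [0.691, 0.723, -0.0, 0.0]
force: [0.4, 1.1, -1.7]
width: 0.0597
grip_force: 0.8
time: 6.65
ee_pos: [0.4996, 0.151, 0.0303]
tool_rot: [0.691, 0.722, -0.0, -0.0]
force: [0.5, 1.2, -0.6]
width: 0.06
grip_force: 0.8
t 6.65 at [0.00560055 0.23710367] 0.03030801545633689 F [ 0.48738827  1.20066675 -0.55112738] w 0.060010675083840365
shift cm [-3.71 -0.54  0.03] rot [-0.    -0.    -0.005]
((505.97314453125, 58.134849548339844), (119.51663208007812, 119.86979675292969), 2.0410921573638916) tray in mouth frame mm [  7.42629092 144.0395494 ] yaw err deg -0.7589078426361056
```

```bash
python3 -m handwheel '[{"fingers":6,"translation":[-0.5,-0.1,0],"angular":[0,0,-0.005]},{"fingers":6,"translation":[-1,-0.2,0],"angular":[0,0,-0.007]},{"fingers":6,"translation":[-1.5,-0.3,0],"angular":[0,0,-0.007]},{"fingers":6,"translation":[-2,-0.4,0],"angular":[0,0,-0.007]},{"fingers":6,"translation":[-2.5,-0.5,0],"angular":[0,0,-0.007]},{"fingers":6,"translation":[-3,-0.6,0],"angular":[0,0,-0.007]},{"fingers":6,"translation":[-3.5,-0.7,0],"angular":[0,0,-0.007]},{"fingers":6,"translation":[-4,-0.8,0],"angular":[0,0,-0.007]}]';  python3 go.py 0 0.1 0.03; python3 tr.py top5.png
```

```text
time: 7.5
ee_pos: [0.4934, 0.1107, 0.0304]
tool_rot: [0.689, 0.725, 0.0, 0.0]
force: [0.4, 2.2, 0.7]
width: 0.0601
grip_force: 1.1
t 7.5 at [-0.00254791  0.19714175] 0.03035432787626151 F [0.40484577 2.17501977 0.69841508] w 0.06007565575920714
shift cm [-9.71  0.23  0.04] rot [ 0.    -0.     0.002]
((500.20281982421875, 12.006462097167969), (118.93052673339844, 107.49667358398438), 1.1439191102981567) tray in mouth frame mm [-0.59050592 98.24811194] yaw err deg -1.6560808897018404
```

```bash
python3 -m handwheel '[{"fingers":6,"translation":[-0.6,0,0],"angular":[0,0,0]},{"fingers":6,"translation":[-1.2,0,0],"angular":[0,0,0]},{"fingers":6,"translation":[-1.8,0,0],"angular":[0,0,0]},{"fingers":6,"translation":[-2.4,0,0],"angular":[0,0,0]},{"fingers":6,"translation":[-3,0,0],"angular":[0,0,0]},{"fingers":6,"translation":[-3.6,0,0],"angular":[0,0,0]},{"fingers":6,"translation":[-4.2,0,0],"angular":[0,0,0]},{"fingers":6,"translation":[-4.8,0,0],"angular":[0,0,0]},{"fingers":6,"translation":[-5.4,0,0],"angular":[0,0,0]},{"fingers":6,"translation":[-6,0,0],"angular":[0,0,0]}]';  python3 go.py 0 0.1 0.03; python3 tr.py top6.png; python3 - <<'E'
import cv2
a=cv2.imread('pics/top6.png')[190:310,220:450];cv2.imwrite('pics/crop6.png',cv2.resize(a,None,fx=3,fy=3,interpolation=2))
E
```

```text
time: 8.55
ee_pos: [0.4965, 0.0507, 0.0303]
tool_rot: [0.689, 0.725, -0.0, -0.0]
force: [-0.5, 3.0, 1.2]
width: 0.0601
grip_force: 1.3
t 8.55 at [-0.00242657  0.13706235] 0.030286466716874356 F [-0.50917371  3.00021633  1.23680076] w 0.06006297674572858
shift cm [-3.71  0.23  0.03] rot [-0.    -0.     0.002]
((559.8379516601562, -55.089332580566406), (7.1102614402771, 61.54631423950195), 1.1486374139785767) tray in mouth frame mm [55.69581563 28.31925796] yaw err deg -1.6513625860214205
```

View pics/crop6.png

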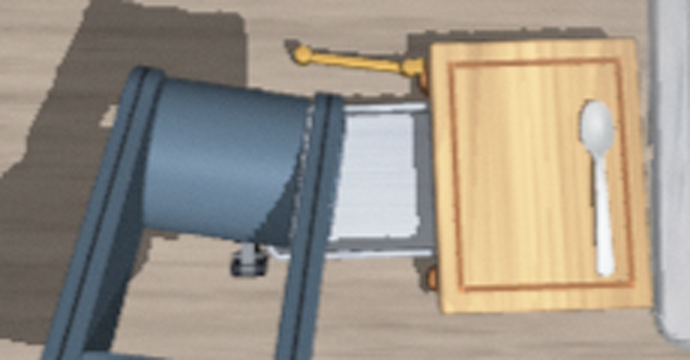

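The tray's front has gone in between the cheeks, centred. The keeper is clear at crop (300,55).

```bash
python3 -m handwheel '[{"fingers":6,"translation":[-0.6,0,0],"angular":[0,0,0]},{"fingers":6,"translation":[-1.2,0,0],"angular":[0,0,0]},{"fingers":6,"translation":[-1.8,0,0],"angular":[0,0,0]},{"fingers":6,"translation":[-2.4,0,0],"angular":[0,0,0]},{"fingers":6,"translation":[-3,0,0],"angular":[0,0,0]},{"fingers":6,"translation":[-3.6,0.1,0],"angular":[0,0,0]},{"fingers":6,"translation":[-4.2,0.1,0],"angular":[0,0,0]},{"fingers":6,"translation":[-4.8,0.2,0],"angular":[0,0,0]},{"fingers":6,"translation":[-5.4,0.2,0],"angular":[0,0,0]},{"fingers":6,"translation":[-6,0.2,0],"angular":[0,0,0]}]';  python3 -m handwheel '[{"fingers":6,"translation":[-0.6,0,0],"angular":[0,0,0]},{"fingers":6,"translation":[-1.2,0,0],"angular":[0,0,0]},{"fingers":6,"translation":[-1.8,0,0],"angular":[0,0,0]},{"fingers":6,"translation":[-2.4,0,0],"angular":[0,0,0]},{"fingers":6,"translation":[-3,0,0],"angular":[0,0,0]},{"fingers":6,"translation":[-3.6,0,0],"angular":[0,0,0]},{"fingers":6,"translation":[-4.2,0,0],"angular":[0,0,0]},{"fingers":6,"translation":[-4.6,0,0],"angular":[0,0,0]},{"fingers":6,"translation":[-5,0,0],"angular":[0,0,0]}]'; python3 go.py 0 0.012 0.03
```

```text
time: 9.6
ee_pos: [0.5016, -0.0092, 0.0303]
tool_rot: [0.689, 0.725, -0.0, 0.0]
force: [-0.9, 2.9, 0.2]
width: 0.0599
grip_force: 1.3
time: 10.5
ee_pos: [0.5041, -0.0589, 0.0303]
tool_rot: [0.689, 0.725, 0.0, -0.0]
force: [-0.0, 2.6, -0.5]
width: 0.0601
grip_force: 1.3
t 10.5 at [-0.00016784  0.0271979 ] 0.03031226489640155 F [-0.01055592  2.60502635 -0.4834272 ] w 0.06007148369543271
shift cm [-1.52  0.01  0.03] rot [-0.    -0.     0.002]
```

```bash
python3 -m handwheel '[{"fingers":6,"translation":[-0.3,0,0],"angular":[0,0,0]},{"fingers":6,"translation":[-0.6,0,0],"angular":[0,0,0]},{"fingers":6,"translation":[-0.9,0,0],"angular":[0,0,0]},{"fingers":6,"translation":[-1.1,0,0],"angular":[0,0,0]},{"fingers":6,"translation":[-1.2,0,0],"angular":[0,0,0]}]'; python3 -m handwheel '[{"fingers":6,"translation":[-0.1,0,0],"angular":[0,0,0]},{"fingers":6,"translation":[-0.2,0,0],"angular":[0,0,0]}]';python3 -m handwheel '[{"fingers":6,"translation":[-0.1,0,0],"angular":[0,0,0]},{"fingers":6,"translation":[-0.1,0,0],"angular":[0,0,0]}]'; python3 go.py 0 0.012 0.03
```

```text
time: 11.0
ee_pos: [0.5047, -0.0707, 0.0303]
tool_rot: [0.689, 0.725, -0.0, -0.0]
force: [-0.4, 2.7, 0.4]
width: 0.06
grip_force: 1.3
time: 11.2
ee_pos: [0.5048, -0.0725, 0.0303]
tool_rot: [0.689, 0.725, -0.0, -0.0]
force: [0.6, 3.1, 0.5]
width: 0.0598
grip_force: 1.3
time: 11.4
ee_pos: [0.5049, -0.0737, 0.0303]
tool_rot: [0.689, 0.725, -0.0, 0.0]
force: [-0.6, 2.6, 0.4]
width: 0.06
grip_force: 0.9
t 11.4 at [-0.00010467  0.01240038] 0.030314519701016035 F [-0.63965049  2.58289957  0.43511641] w 0.06002246752589249
shift cm [-0.04  0.01  0.03] rot [-0.     0.     0.002]
```

```bash
for i in 1; do python3 -m handwheel '[{"fingers":6,"translation":[-0.1,0,0],"angular":[0,0,0]},{"fingers":6,"translation":[-0.1,0,0],"angular":[0,0,0]}]'|grep force:; python3 -m handwheel '[{"fingers":6,"translation":[-0.1,0,0],"angular":[0,0,0]},{"fingers":6,"translation":[-0.1,0,0],"angular":[0,0,0]}]'|grep force:;  python3 -m handwheel '[{"fingers":6,"translation":[-0.1,0,0],"angular":[0,0,0]},{"fingers":6,"translation":[-0.1,0,0],"angular":[0,0,0]}]'|grep force: ; done; python3 go.py 0 0.012 0.03
```

```text
force: [-0.2, 5.2, 1.1]
grip_force: 2.2
force: [1.1, 8.0, 1.2]
grip_force: 4.3
force: [0.7, 11.8, 2.1]
grip_force: 6.2
t 12.0 at [-0.00021853  0.01168646] 0.03026872559377946 F [ 0.73028713 11.80431398  2.07160969] w 0.06041667394449701
shift cm [0.03 0.02 0.03] rot [-0.    -0.003  0.002]
```

The force rose only at the expected home position (12 N, TCP stopped at 11.7 mm), so the tray is against the back wall. Before swinging the keeper I check the clearance to the kettle and jar.

```bash
python3 -m handwheel '[{"fingers":5,"translation":[1,0,0],"angular":[0,0,0]},{"fingers":3,"translation":[3,0,0],"angular":[0,0,0]},{"fingers":1,"translation":[4,0,-4],"angular":[0,0,0]},{"fingers":0,"translation":[5,0,-8],"angular":[0,0,0]},{"fingers":0,"translation":[6,0,-10],"angular":[0,0,0]}]' 20; python3 - <<'E'
from go import *
d=dict(np.load('pics/top.npz'))  # top6
p=pts(d).reshape(-1,3); b=np.stack([(p[:,:2]-M)@X,(p[:,:2]-M)@Y],1)
for lo,hi in((.02,.08),(.08,.14),(.14,.25)):
  for y0 in(-.02,.02,.06,.1,.14):
    k=(p[:,2]>lo)&(p[:,2]<hi)&(b[:,0]>.115)&(b[:,0]<.4)&(b[:,1]>y0)&(b[:,1]<y0+.04)
    print(lo,y0,b[k,0].min().round(3) if k.any() else None)
s=ctrl.read_state();print(s['joints'],s['width'])
for th in(1.69,1.5,1.3,1.1,.9,.7,.5,.3,.15,0):
    u=np.array([-np.cos(th),np.sin(th)]);n=np.array([-np.sin(th),-np.cos(th)]);q=np.array([.088,.008])+.055*u-n*(.004+.0145*abs(n[0])+.0125*abs(n[1])); print(th,(q*1000).round(1))
E
python3 go.py 0.12 0.062 0.14
```

```text
time: 12.5
ee_pos: [0.5036, -0.017, 0.1335]
tool_rot: [0.689, 0.725, 0.001, 0.003]
force: [0.4, -1.5, -0.7]
width: 0.0004
grip_force: 0.0
0.02 -0.02 0.191
0.02 0.02 0.19
0.02 0.06 0.207
0.02 0.1 0.221
0.02 0.14 0.215
0.08 -0.02 0.201
0.08 0.02 0.205
0.08 0.06 0.225
0.08 0.1 0.222
0.08 0.14 0.219
0.14 -0.02 0.23
0.14 0.02 0.232
0.14 0.06 0.26
0.14 0.1 0.302
0.14 0.14 None
[-2.54553043e-01  2.77528566e-01  1.79887847e+00 -1.28780804e-03
  1.05994094e+00 -3.05222946e-01] 0.000443105669295336
1.69 [114.3  60.2]
1.5 [103.4  64.2]
1.3 [93.8 66.7]
1.1 [83.2 67.3]
0.9 [71.9 65.5]
0.7 [60.7 60.9]
0.5 [50.2 53.6]
0.3 [41.4 43.6]
0.15 [36.4 34.5]
0 [33.  24.5]
t 12.5 at [0.00141652 0.06915691] 0.13350749621147984 F [ 0.40931958 -1.49054982 -0.74399814] w 0.000443105669295336
shift cm [-0.75 11.86 -0.59] rot [0.005 0.003 0.002]
```

```bash
python3 -m handwheel '[{"fingers":0,"translation":[-0.3,4,0],"angular":[0,0,0]},{"fingers":0,"translation":[-0.5,8,0],"angular":[0,0,0]},{"fingers":0,"translation":[-0.7,11.5,0],"angular":[0,0,0]},{"fingers":0,"translation":[-0.7,12.2,1],"angular":[0,0,0]},{"fingers":0,"translation":[-0.7,12.2,4],"angular":[0,0,0]},{"fingers":0,"translation":[-0.7,12.2,7],"angular":[0,0,0]},{"fingers":0,"translation":[-0.7,12.2,9.5],"angular":[0,0,0]},{"fingers":0,"translation":[-0.7,12.2,10.5],"angular":[0,0,0]},{"fingers":0,"translation":[-0.7,12.2,10.5],"angular":[0,0,0]}]'; python3 go.py 0.093 0.066 0.027; python3 - <<'E'
from h import *
d=grab('scene','scene3.png'); a=cv2.resize(d['img'][60:290,200:480],None,fx=2.5,fy=2.5,interpolation=2);cv2.imwrite('pics/crop7.png',a[:,:,::-1])
E
```

```text
time: 13.4
ee_pos: [0.6224, -0.0173, 0.0235]
tool_rot: [0.689, 0.725, -0.001, -0.002]
force: [-0.5, -0.9, -0.3]
width: -0.0001
grip_force: 0.0
t 13.4 at [0.12004303 0.06302927] 0.023513159069397823 F [-0.51067044 -0.88696293 -0.26729679] w -5.9515144410734566e-05
shift cm [ 0.3  -2.71 -0.34] rot [-0.004 -0.001  0.002]
```

View pics/crop7.png

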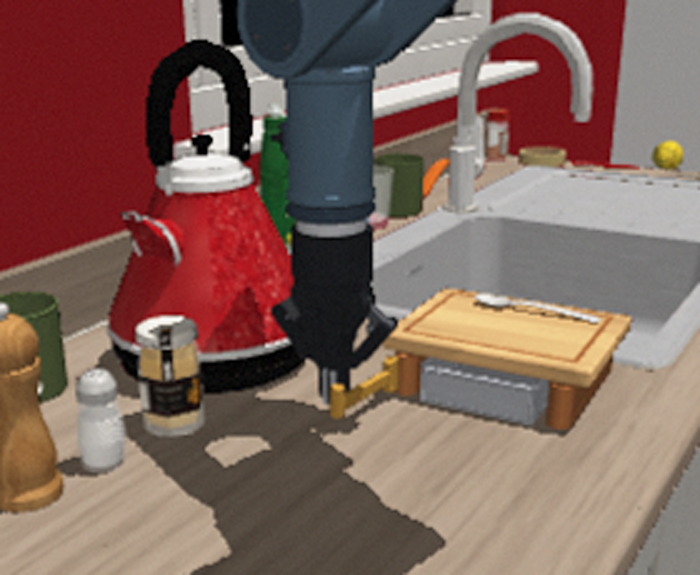

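The closed fingers are standing just outside the keeper bar (crop about (330,385)), and the tray is flush in the bay at (485,390). I sweep the bar along its arc.

```bash
python3 -m handwheel '[{"fingers":0,"translation":[0.1,-0.6,-0.2],"angular":[0,0,0]},{"fingers":0,"translation":[0.1,-1.2,-0.2],"angular":[0,0,0]},{"fingers":0,"translation":[0.2,-1.7,-0.2],"angular":[0,0,0]},{"fingers":0,"translation":[0.3,-2.2,-0.2],"angular":[0,0,0]},{"fingers":0,"translation":[0.4,-2.7,-0.2],"angular":[0,0,0]},{"fingers":0,"translation":[0.4,-3.2,-0.2],"angular":[0,0,0]},{"fingers":0,"translation":[0.4,-3.7,-0.2],"angular":[0,0,0]},{"fingers":0,"translation":[0.3,-4.3,-0.2],"angular":[0,0,0]},{"fingers":0,"translation":[0.2,-4.8,-0.2],"angular":[0,0,0]},{"fingers":0,"translation":[0,-5.4,-0.2],"angular":[0,0,0]}]'; python3 go.py 0.0607 0.0609 0.027;python3 go.py 0.0414 0.0436 0.027; python3 go.py 0.033 0.0245 0.027
```

```text
time: 14.45
ee_pos: [0.5698, -0.0202, 0.0272]
tool_rot: [0.689, 0.725, 0.0, -0.0]
force: [1.3, 0.2, 0.7]
width: -0.0001
grip_force: 0.5
t 14.45 at [0.06733053 0.06269277] 0.02723676399910157 F [1.25934104 0.15044768 0.69549707] w -8.13680821698308e-05
shift cm [-0.18 -0.66  0.02] rot [-0.    -0.     0.002]
t 14.45 at [0.06733053 0.06269277] 0.02723676399910157 F [1.25934104 0.15044768 0.69549707] w -8.13680821698308e-05
shift cm [-1.9  -2.6   0.02] rot [-0.    -0.     0.002]
t 14.45 at [0.06733053 0.06269277] 0.02723676399910157 F [1.25934104 0.15044768 0.69549707] w -8.13680821698308e-05
shift cm [-3.81 -3.44  0.02] rot [-0.    -0.     0.002]
```

```bash
python3 -m handwheel '[{"fingers":0,"translation":[-0.2,-0.6,0],"angular":[0,0,0]},{"fingers":0,"translation":[-0.6,-1.2,0],"angular":[0,0,0]},{"fingers":0,"translation":[-0.9,-1.7,0],"angular":[0,0,0]},{"fingers":0,"translation":[-1.4,-2.2,0],"angular":[0,0,0]},{"fingers":0,"translation":[-1.9,-2.6,0],"angular":[0,0,0]},{"fingers":0,"translation":[-2.4,-2.9,0],"angular":[0,0,0]},{"fingers":0,"translation":[-2.8,-3.1,0],"angular":[0,0,0]},{"fingers":0,"translation":[-3.2,-3.2,0],"angular":[0,0,0]},{"fingers":0,"translation":[-3.5,-3.3,0],"angular":[0,0,0]},{"fingers":0,"translation":[-3.7,-3.4,0],"angular":[0,0,0]}]'; python3 -m handwheel '[{"fingers":0,"translation":[-0.1,0,0],"angular":[0,0,0]},{"fingers":0,"translation":[-0.1,0,0],"angular":[0,0,0]}]'; python3 go.py 0.033 0.0245 0.027
```

```text
time: 15.45
ee_pos: [0.5382, -0.0591, 0.0273]
tool_rot: [0.689, 0.725, 0.0, -0.0]
force: [-0.1, 1.0, 0.4]
width: -0.0
grip_force: 0.4
time: 15.65
ee_pos: [0.5381, -0.06, 0.0272]
tool_rot: [0.689, 0.725, -0.0, -0.0]
force: [-0.1, 0.1, 0.1]
width: 0.0001
grip_force: 0.0
t 15.65 at [0.03371711 0.02451705] 0.027246999754980152 F [-0.0989627   0.11332879  0.06586547] w 0.00013433983873093928
shift cm [-0.   -0.07  0.02] rot [-0.     0.     0.002]
```

```bash
python3 -m handwheel '[{"fingers":0,"translation":[-0.1,0,0],"angular":[0,0,0]},{"fingers":0,"translation":[-0.1,0,0],"angular":[0,0,0]}]'|grep -E "ee_pos|^force"; python3 -m handwheel '[{"fingers":0,"translation":[-0.1,0,0],"angular":[0,0,0]},{"fingers":0,"translation":[-0.1,0,0],"angular":[0,0,0]}]'|grep -E "ee_pos|^force"; python3 -m handwheel '[{"fingers":0,"translation":[-0.1,0,0],"angular":[0,0,0]},{"fingers":0,"translation":[-0.1,0,0],"angular":[0,0,0]}]'|grep -E "ee_pos|^force"
```

```text
ee_pos: [0.5381, -0.0604, 0.0272]
force: [0.3, 3.7, 0.0]
ee_pos: [0.538, -0.0604, 0.0272]
force: [1.0, 7.3, 1.5]
ee_pos: [0.538, -0.0605, 0.0273]
force: [1.4, 12.2, 1.8]
```

The bar is hard against its shut stop. I retreat and look.

```bash
python3 -m handwheel '[{"fingers":0,"translation":[0.5,0,0],"angular":[0,0,0]},{"fingers":0,"translation":[2,0,0],"angular":[0,0,0]},{"fingers":0,"translation":[4,0,0],"angular":[0,0,0]},{"fingers":0,"translation":[6,0,-4],"angular":[0,0,0]},{"fingers":0,"translation":[10,0,-8],"angular":[0,0,0]},{"fingers":0,"translation":[14,0,-12],"angular":[0,0,0]},{"fingers":0,"translation":[18,0,-16],"angular":[0,0,0]},{"fingers":0,"translation":[22,0,-18],"angular":[0,0,0]},{"fingers":0,"translation":[24,0,-18],"angular":[0,0,0]},{"fingers":0,"translation":[24,0,-18],"angular":[0,0,0]}]'; python3 - <<'E'
from h import *
d=grab('scene','scene4.png'); e=grab('top','top8.png'); a=cv2.resize(d['img'][140:260,300:480],(760,300) and None,fx=3,fy=2.4,interpolation=2);b=cv2.resize(e['img'][190:310,250:430],None,fx=3,fy=2.4,interpolation=2);cv2.imwrite('pics/crop8.png',np.vstack([a,b])[:,:,::-1])
E
```

```text
time: 17.25
ee_pos: [0.5261, 0.1812, 0.2094]
tool_rot: [0.687, 0.726, 0.002, 0.001]
force: [1.0, -0.6, -0.3]
width: 0.0004
grip_force: 0.0
```

View pics/crop8.png

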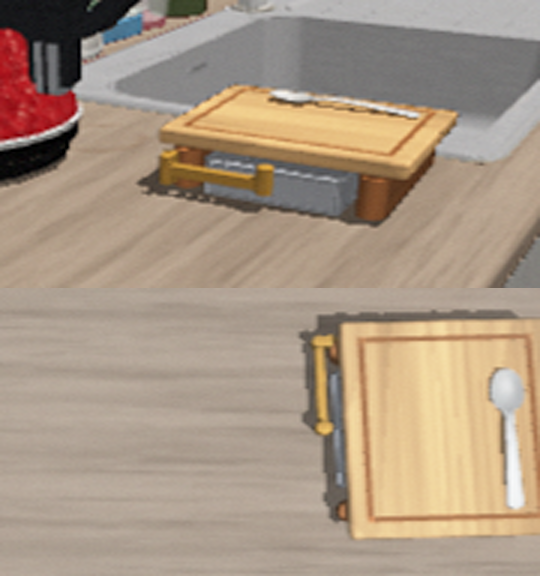

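The keeper lies shut across the mouth, with its pivot at (322,342) and peg at (325,428) in the lower view. The tray is flush behind it, and the spoon has not moved.

```bash
python3 -c "from workcell import ctrl; print(ctrl.job_done())"
```

```text
the job is handed in; nothing more can be done
None
```

I pushed the tray fully home against the back of the bay, swung the keeper bar shut against its stop, and handed the job in at about 17 s; the robot never touched the teaspoon, salt shaker, honey jar or pepper mill.

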